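# Fit the grinding drum and run the mill on its third click

## Task

Lower the spool-shaped grinding drum, collar up, onto the mill's upright steel spindle until it sits fully home on its seat, and let go of it (do not drop it on). Then press the red paddle of the mill's spring-return dial down past the first and second clicks to the third, and finish while still holding it at the third click, short of the end stop. Leave everything else on the worktop where it stands.

Things in the scene. Friction and masses are not known exactly. Their poses are not given: they have to be found in the camera images.
- drum: Loose spool, 0.25 kg, 85 mm tall, standing upright on the worktop. From below: steel flange 56 mm across to 10 mm, white ribbed waist 42 mm across to 40 mm, steel flange 56 mm across to 50 mm, blue round collar 32 mm across to 85 mm (grip it there from above). Bore 23 mm across right through. Origin: centre of its underside; z up its axis. Its yaw does not matter.
- mill: Fixed white housing, 180 (x) by 250 (y) by 45 mm high, right of the sink; place and yaw (up to 0.3 rad) vary. Origin: centre of its underside; x away from its front (the robot's side), y to its left, z up. On top: spindle at (0, 70) mm, dial with red paddle at its right; the dial's grey cheeks (x 20 to 70, y -97 to -43 mm) reach 131 mm above the worktop.
- spindle_seat (a point): Centre of the spindle's seat, the flat top of a round steel disc, 50 mm above the worktop: the drum's origin comes here when it is fully home. Upright spindle 18 mm across, rising 62 mm above the seat, its last 9 mm tapered to 7 mm across (drum bore 23 mm: 2.5 mm clearance all round).
- spindle_tip (a point): Top of the spindle, 62 mm above spindle_seat (112 mm above the worktop).
- dial_axis (a point): Point on the dial's level axis (along the mill's y), 98 mm above the worktop, in the mill's frame at (45, -70, 98) mm. The black dial wheel is 62 mm across.
- paddle (a point): Centre of the top face of the red paddle, 44 mm along the lever, 40 mm wide, 10 mm thick; moves with the dial. It is 110 mm out from the dial's axis along the lever, towards the mill's front, and 6 mm above the lever's centre line. The lever points 0.436 rad up from level at rest (this point 150 mm above the worktop), 0.164 rad down at the third click (86 mm, and 12 mm nearer the front).
- dial (a joint): Dial angle: 0 at rest (paddle up), growing as the paddle is pressed. Clicks, felt but not holding: first 0.2, second 0.4, third 0.6 rad; end stop 0.72. A spring returns it to 0 when let go. The press takes about 2.5 N at first, 8 N at the third click. White marks on the wheel (rest, first, second) and an orange one (third) pass the black index on the right cheek's top.
- mustard_jar: Bystander: glass jar with red lid, 66 mm across, 100 mm tall, behind the mill. Origin: centre of its underside.
- spice_jar: Bystander: spice jar with green lid, 46 mm across, 106 mm tall, behind the mill. Origin: centre of its underside.
- egg_cup: Bystander: orange egg cup, 48 mm across, 46 mm tall, in front of the sink. Origin: centre of its underside.
Mind the look-alikes: they are no part of the job. What is shaped like the drum but orange or purple is not meant.

How it is judged:
By the outcome, as a careful person would: the job done as asked, in the order asked, and still so for the second after the job is handed in, while the arm keeps its last pose, push and grip.
It also fails if it takes over 54 s, if anything falls off the work surface, if the arm or the gripper's body presses on something with over 40 N, if the wrist force passes 120 N, or if a joint passes its speed limit or range.

## Robot

A 6-joint arm with a two-finger parallel gripper is mounted at the origin on a cart in front of the work surface, level with it; the furniture and walls round the work are solid. World frame = base frame: x ahead of the robot, y to its left, z up, the work surface at z = 0. Lengths are in m, angles in rad, forces in N, time in s.
With the tool pointing down it reaches from about 0.275 to 1 m from the base axis. Payload 8.4 kg.
Tool frame: the origin (TCP) lies on the centre line of the jaws, within the pads' length; the fingertips stand 17 mm ahead of it and the grasp point (between the pads) lies 2 mm behind it (bot.tcp_to_tips is the y of the fingertips in the tool frame, in m); y points along the fingers, z is the direction in which the jaws open and shut, and the axes are right-handed (so a half turn about y gives the same grasp; the last joint's range is limited). The gripper opens to 85 mm and grips with 20 to 120 N. Pads are 22 mm wide; open, the fingers measure 114 mm over their backs; the gripper's body (76 mm by 85 mm) begins 54 mm behind the grasp point. The pads swing forward as they close: fully open they stand 13 mm farther back than shut.
Start: joints at [1.347, 0.353, 1.633, -0, 1.155, -0.002], TCP at [0.137, 0.61, 0.248] pointing down, gripper open.
Joint ranges: [-2.63, 2.63], [-0.92, 2.1], [0.06, 2.66], [-1.3, 4.44], [0, 2.69], [-3.02, 3.02]. Speed limits (rad/s): [2.22, 2.22, 2.79, 3.14, 3.14, 3.14].

## Interface

Orientations are given as a unit quaternion [x, y, z, w].
In Python, from workcell import bot, hand, kinematics, get_obs, vision, hand_in gives the robot as it stands. The module is installed in compiled form; this text tells all that it offers. Calls block until the motion is done:
- bot.reach(position, orientation): joint-space move of the TCP to a pose.
- bot.servo_line(position, ori=None, velocity=0.15): straight line of the TCP; ori=None keeps the orientation; velocity is the mean speed in m/s.
- bot.goto_joints(angles): joint-space move.
- hand.move_gripper(opening, strength=None): finger opening in m; strength is the grip in N (None keeps the last); returns when the fingers have stopped.
- bot.dwell(seconds).
- kinematics.solve_ik(position, orientation): joint angles nearest the present ones, or None.
- get_obs(): the state.
- vision.read_camera(name): name is "side" or "top" or "wrist"; returns a dict with "frame" (400x640x3 uint8, red, green, blue), "intrinsics" (3x3 intrinsics, pixels), "view" (4x4, takes a point from world to camera coordinates). Camera axes: x right, y down, z forward; pixel columns grow to the right and rows downward; lengths in m; the calibration is good to about 2 mm. A picture is of the moment at which its call begins. There is no depth.
A pose or a line that the arm cannot do raises bot.IKError and nothing moves.
- hand_in(): hands the job in, once; it reports no verdict.
The state is a dict: "time_s": time; "joint_pos": joint angles; "joint_vel": joint speeds; "joint_efforts": joint torques, N m; "position": TCP position; "orientation": TCP orientation; "wrist_force": force on the tool from outside, world axes, zero at the start; "ft_torque": the same for the moment, N m; "gripper_width": finger opening in m.
Only numpy, scipy, OpenCV 4.12 (cv2) and the standard library are available. Lean on these libraries where they do the work, as an engineer would, in place of code of your own. Each camera call takes 0.05 s, during which the arm holds its last target. There are 200 camera calls.

## Working session

There is one attempt and no reset: what is moved stays moved. The work goes in short steps, each a Python script; the robot and the scene stay as the last script left them, time stands still between calls to the robot, and variables do not carry over. Pictures are saved under pics/ and viewed, about 8 in all and at most 12, crops included, and the job is handed in when it is done.

```bash
mkdir -p pics
python3 - <<'E'
from workcell import vision,get_obs
import cv2,numpy as np,pickle
d={}
for n in("top","side"):
    c=vision.read_camera(n);d[n]=c
    cv2.imwrite(f"pics/{n}0.png",c["frame"][...,::-1])
    print(n,np.round(c["intrinsics"],1).tolist(),np.round(c["view"],3).tolist())
pickle.dump(d,open("c0.pkl","wb"));print(get_obs())
E
```

```text
top [[386.2, 0.0, 320.7], [0.0, 386.2, 199.7], [0.0, 0.0, 1.0]] [[0.024, -1.0, 0.003, 0.068], [-0.997, -0.024, -0.069, 0.583], [0.069, -0.002, -0.998, 1.279], [0.0, 0.0, 0.0, 1.0]]
side [[507.6, 0.0, 319.2], [0.0, 507.6, 204.9], [0.0, 0.0, 1.0]] [[-0.979, -0.203, 0.024, 0.59], [-0.107, 0.409, -0.906, 0.133], [0.174, -0.89, -0.422, 1.579], [0.0, 0.0, 0.0, 1.0]]
{'time_s': 0.1, 'joint_pos': array([ 1.34658429e+00,  3.53586627e-01,  1.63405965e+00, -1.80489030e-05,
        1.15518900e+00, -2.39008342e-03]), 'joint_vel': array([ 0.00056308, -0.00198915, -0.00182532, -0.00017211, -0.00010621,
        0.00077041]), 'joint_efforts': array([ 1.02662543e-03, -6.06362915e+01, -3.42820036e+01,  1.80249622e-04,
        3.87793334e-03,  1.90200879e-06]), 'position': array([0.13741416, 0.60929367, 0.24763195]), 'orientation': array([ 0.70319942, -0.0783065 ,  0.07821876, -0.70232507]), 'wrist_force': array([ 0.33515252,  0.1256675 , -0.08310536]), 'ft_torque': array([ 0.0559746 , -0.03827835, -0.00947339]), 'gripper_width': 0.08532126669240155}
```

View pics/top0.png

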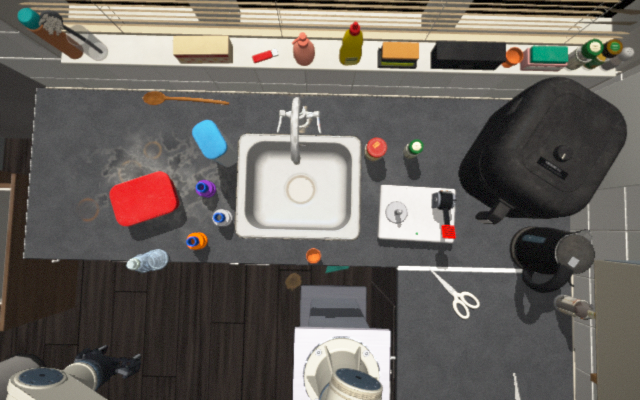

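View pics/side0.png

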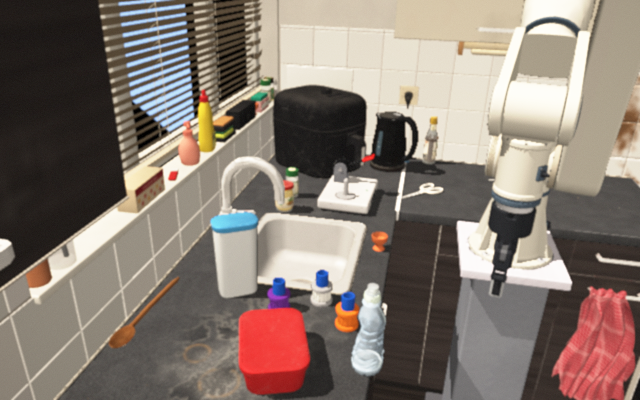

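Top view: three spools stand left of the sink. Purple is at (205,187), white waist with blue collar at (222,217), and orange at (197,241). In the side view they are at (278,293), (321,288) and (346,312). By the description the white/blue one is the drum. The mill is at (417,213), its spindle near (394,211), the red paddle at (448,232) and the egg cup at (314,256). I'll check the choice in a close crop and measure.

```bash
cat > h.py <<'E'
import numpy as np,cv2
def ray(c,uv,z):
    V=np.array(c["view"]);R,t=V[:3,:3],V[:3,3];o=-R.T@t
    d=R.T@np.linalg.inv(c["intrinsics"])@np.array([uv[0],uv[1],1.])
    return o+d*(z-o[2])/d[2]
def pix(c,p):
    V=np.array(c["view"]);q=c["intrinsics"]@(V[:3,:3]@np.asarray(p,float)+V[:3,3]);return q[:2]/q[2]
E
python3 - <<'E'
import pickle,cv2,numpy as np
from h import *
d=pickle.load(open("c0.pkl","rb"))
t,s=d["top"],d["side"]
def crop(c,x0,y0,w,h,k): return cv2.resize(c["frame"][y0:y0+h,x0:x0+w,::-1],None,fx=k,fy=k,interpolation=cv2.INTER_CUBIC)
a=crop(t,180,170,66,83,6); b=crop(t,370,175,100,75,4)
e=crop(s,255,260,110,75,3.6)[:,:400];
im=np.zeros((600,800,3),np.uint8)
im[:498,:396]=a; im[:300,400:800]=b; im[300:300+e.shape[0],400:400+e.shape[1]]=e
cv2.imwrite("pics/crop1.png",im)
hsv=cv2.cvtColor(t["frame"],cv2.COLOR_RGB2HSV)
def blobs(m,box,n):
    k=np.zeros_like(m);x0,y0,x1,y1=box;k[y0:y1,x0:x1]=m[y0:y1,x0:x1]
    for q in cv2.findContours(k,0,2)[0]:
        if cv2.contourArea(q)>15:
            r=cv2.minAreaRect(q);print(n,cv2.contourArea(q),np.round(r,1) if 0 else r, np.round(cv2.boxPoints(r),1).tolist())
    return k
blobs(cv2.inRange(hsv,(105,120,40),(125,255,255)),(210,200,236,232),"blue")
blobs(cv2.inRange(hsv,(0,150,60),(8,255,255)),(430,215,465,245),"red")
k=blobs(cv2.inRange(hsv,(0,0,150),(180,70,255)),(372,180,462,246),"mill")
E
```

```text
blue 71.0 ((218.5, 217.0), (8.0, 11.0), 90.0) [[213.0, 213.0], [224.0, 213.0], [224.0, 221.0], [213.0, 221.0]]
red 147.0 ((448.5, 231.0), (14.0, 13.0), 90.0) [[442.0, 224.0], [455.0, 224.0], [455.0, 238.0], [442.0, 238.0]]
mill 58.0 ((452.0, 215.5), (17.0, 4.0), 90.0) [[450.0, 207.0], [454.0, 207.0], [454.0, 224.0], [450.0, 224.0]]
mill 3153.5 ((416.6134338378906, 213.1280975341797), (75.89103698730469, 53.90109634399414), 3.4682295322418213) [[377.1000061035156, 237.6999969482422], [380.3999938964844, 183.89999389648438], [456.1000061035156, 188.5], [452.8999938964844, 242.3000030517578]]
```

View pics/crop1.png

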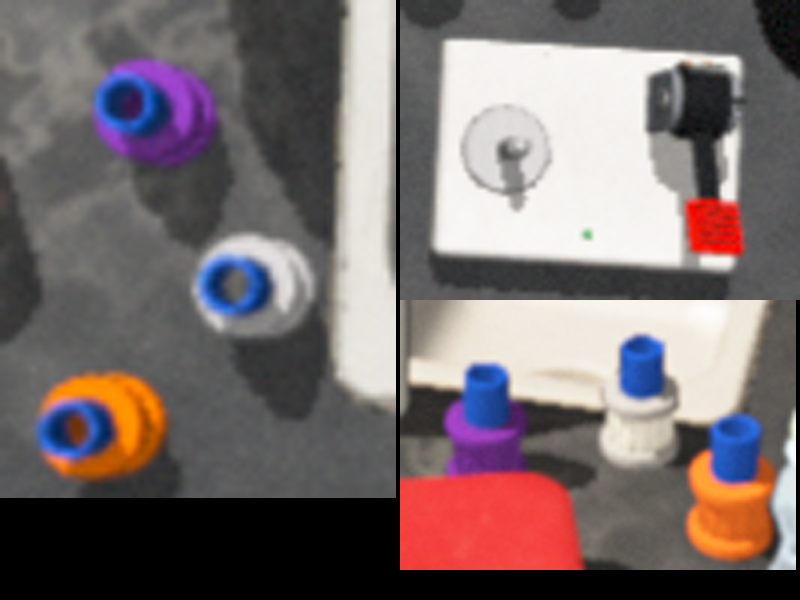

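The crop confirms it: the white-waisted spool with the blue collar is at top pixel (219,217), and its neighbours are purple and orange. Spindle seat disc is at top (396,212), its tip at about (400,211.5), and the paddle at (448,231).

Run:
```python
import pickle
from h import *
from scipy.spatial.transform import Rotation as R
d=pickle.load(open("c0.pkl","rb"));t=d["top"];s=d["side"]
V=t["view"];print("cam",-V[:3,:3].T@V[:3,3])
r=lambda n,uv,z:print(n,np.round(ray(t,uv,z),4))
r("drum",(218.6,217.),.085);r("purple",(201.5,186.8),.085);r("orange",(192,241),.085)
r("seat",(396.1,212),.05);r("tip",(399.7,211.2),.112)
C=[ray(t,p,.045) for p in [(380.3,184.3),(455.3,188.8),(453.2,242),(377.8,237.8)]]
C=np.array(C);print(np.round(C,4)); print("centre",C.mean(0))
for a,b in((1,0),(2,3)):
    e=C[b]-C[a];print("yaw from y-edge",np.arctan2(-e[0],e[1]),np.linalg.norm(e))
for a,b in((3,0),(2,1)):
    e=C[b]-C[a];print("yaw from x-edge",np.arctan2(e[1],e[0]),np.linalg.norm(e))
r("paddle",(448.5,231),.15)
print(R.from_quat([0.703,-0.078,0.078,-0.702]).as_matrix().round(2))
# side check
print("side drum top",pix(s,ray(t,(218.6,217.),.085)))
```

```text
cam [0.49061318 0.0845886  1.3165778 ]
drum [0.5131 0.4064 0.085 ]
purple [0.6083 0.4652 0.085 ]
orange [0.4351 0.4874 0.085 ]
seat [ 0.5443 -0.1657  0.05  ]
tip [ 0.5444 -0.1647  0.112 ]
[[ 0.635  -0.1134  0.045 ]
 [ 0.6261 -0.362   0.045 ]
 [ 0.4506 -0.3551  0.045 ]
 [ 0.4584 -0.1076  0.045 ]]
centre [ 0.54250849 -0.23450758  0.045     ]
yaw from y-edge -0.03570418726959116 0.24874513246009153
yaw from y-edge -0.03131851863610646 0.24763529429016198
yaw from x-edge -0.032977106200760935 0.17667603080784397
yaw from x-edge -0.039294426562181795 0.1755904626431349
paddle [ 0.4866 -0.3046  0.15  ]
[[ 0.98 -0.    0.22]
 [-0.22 -0.    0.98]
 [ 0.   -1.   -0.  ]]
side drum top [322.10160797 271.50046396]
```

```bash
cat >> h.py <<'E'
from scipy.spatial.transform import Rotation as Rot
Q=lambda yaw=0.:(Rot.from_euler("z",yaw)*Rot.from_matrix([[1,0,0],[0,0,1],[0,-1,0]])).as_quat()
E
python3 - <<'E'
from workcell import *
from h import *
import pickle
bot.reach([.5131,.4064,.20],Q())
bot.dwell(.2)
c=vision.read_camera("wrist");pickle.dump(c,open("w1.pkl","wb"))
cv2.imwrite("pics/w1.png",c["frame"][...,::-1])
o=get_obs();print(o["time_s"],o["position"],o["orientation"],o["joint_pos"],bot.tcp_to_tips)
print(np.round(c["view"],3).tolist(),"pred",pix(c,[.5131,.4064,.085]))
E
```

```text
1.9333 [0.51258644 0.40706943 0.2001421 ] [-7.07055031e-01 -4.55993252e-04  3.51311310e-04  7.07158293e-01] [ 6.68859367e-01  4.43612905e-01  1.60991571e+00  2.58419829e-05
  1.08785735e+00 -9.03090659e-01] 0.017
[[-0.002, 1.0, 0.0, -0.407], [0.956, 0.001, 0.292, -0.515], [0.292, 0.001, -0.956, 0.183], [0.0, 0.0, 0.0, 1.0]] pred [315.28342421 203.02100071]
```

View pics/w1.png

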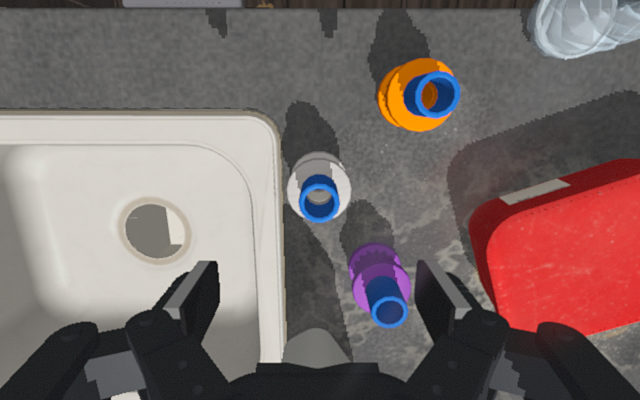

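Wrist view: the collar ring of the white spool is at about (319,202), against a prediction of (315,203). Orange is at (437,93) and purple at (389,311). I'll refine from the blue mask, then grasp.

Run:
```python
from workcell import *
from h import *
import pickle
c=pickle.load(open("w1.pkl","rb"))
hsv=cv2.cvtColor(c["frame"],cv2.COLOR_RGB2HSV)
m=cv2.inRange(hsv,(100,120,40),(125,255,255));m[:170]=0;m[235:]=0;m[:,:285]=0;m[:,352:]=0
x,y,w,h=cv2.boundingRect(m);print(x,y,w,h)
# top ring: inner hole centroid
cs,hi=cv2.findContours(m,cv2.RETR_CCOMP,2)
for q,g in zip(cs,hi[0]):
    if cv2.contourArea(q)>30: M=cv2.moments(q);uv=(M["m10"]/M["m00"],M["m01"]/M["m00"]);print(g[3],cv2.contourArea(q),uv,ray(c,uv,.085))
print("full-width centre", ray(c,(x+w/2-.5,202),.085), "width", np.linalg.norm(ray(c,(x,202),.085)-ray(c,(x+w,202),.085)))
```

```text
299 175 41 48
-1 1464.5 (318.6895413679299, 198.63218390804596) [0.50963982 0.40896232 0.085     ]
0 329.5 (318.7030854830551, 196.49873545776427) [0.50796959 0.40896738 0.085     ]
full-width centre [0.51228937 0.40920473 0.085     ] width 0.0309415865572914
```

Run:
```python
from workcell import *
from h import *
hand.move_gripper(.062,60)
bot.servo_line([.513,.4085,.0725],Q(),.12)
print(get_obs()["position"],get_obs()["wrist_force"])
hand.move_gripper(.0,60)
bot.dwell(.2)
o=get_obs();print(o["time_s"],o["position"],o["wrist_force"],o["gripper_width"])
bot.servo_line([.513,.4085,.24],Q(),.15)
bot.dwell(.2)
o=get_obs();print(o["time_s"],o["position"],o["wrist_force"],o["gripper_width"])
c=vision.read_camera("wrist");cv2.imwrite("pics/w2.png",c["frame"][...,::-1])
for y in(0,.3,-.3,1.57,-1.57): print(y,kinematics.solve_ik([.5445,-.165,.24],Q(y)),)
```

```text
[0.51347508 0.40889061 0.07331708] [-0.10428814  0.18504122 -0.02061871]
4.1083 [0.51342492 0.40880086 0.07352857] [-0.24602535 -1.00499788  6.26870268] 0.030319903275973538
5.575 [0.51271259 0.40830181 0.2390796 ] [ 0.03917198 -1.10050815 -1.64600384] 0.030483087220088637
0 [-2.96870999e-01  2.74743673e-01  1.76382076e+00 -4.44089210e-16
  1.10302822e+00 -1.86766733e+00]
0.3 [-2.96870999e-01  2.74743673e-01  1.76382076e+00 -4.44089210e-16
  1.10302822e+00 -2.16766733e+00]
-0.3 [-2.96870999e-01  2.74743673e-01  1.76382076e+00 -4.44089210e-16
  1.10302822e+00 -1.56766733e+00]
1.57 [-2.96870999e-01  2.74743673e-01  1.76382076e+00 -4.44089210e-16
  1.10302822e+00  2.84551798e+00]
-1.57 [-2.96870999e-01  2.74743673e-01  1.76382076e+00 -4.44089210e-16
  1.10302822e+00 -2.97667326e-01]
```

View pics/w2.png

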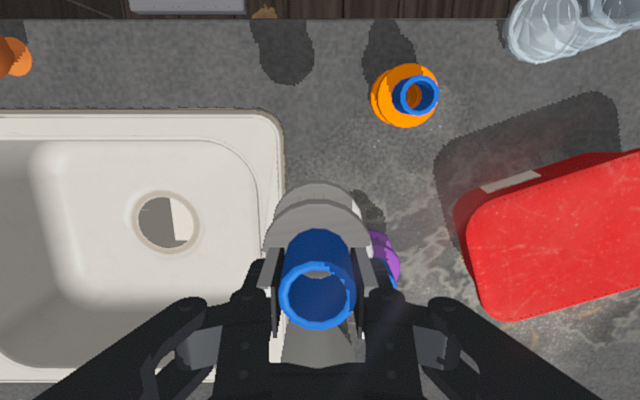

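The drum is held: collar ring at (317,297) between the pads, and the neighbours are untouched. I'll carry it in front of the faucet, pause just beyond the spindle so the wrist camera sees spindle and collar together, and measure both.

Run:
```python
from workcell import *
from h import *
import pickle
bot.servo_line([.43,.12,.245],Q(),.25)
bot.servo_line([.615,-.165,.245],Q(),.25)
bot.dwell(.3)
o=get_obs();print(o["time_s"],o["position"],o["wrist_force"],o["gripper_width"])
c=vision.read_camera("wrist");pickle.dump((c,o),open("w3.pkl","wb"))
cv2.imwrite("pics/w3.png",c["frame"][...,::-1])
print("pred tip",pix(c,[.5445,-.165,.112]),"seat",pix(c,[.5445,-.165,.05]),"ring",pix(c,o["position"]+[0,0,.0115]))
```

```text
8.7833 [ 0.61490189 -0.16453377  0.24523624] [-0.16823622 -0.24124027 -1.69654047] 0.03024706052896025
pred tip [315.81562447 104.75680411] seat [316.0293165  103.82205882] ring [315.84737945 297.23062911]
```

View pics/w3.png

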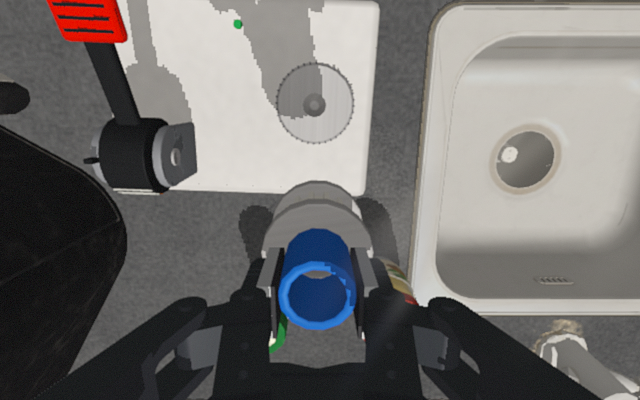

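Wrist view: spindle tip is at (314.5,104) inside the seat disc centred at (315,103.5), and the collar ring is at (317,296). The predictions were (316,105) and (316,297), so all agree within about 1 mm. I'll hover just over the tip and check from the side.

Run:
```python
from workcell import *
from h import *
bot.servo_line([.545,-.166,.245],Q(),.2)
bot.servo_line([.545,-.166,.197],Q(),.1)
bot.dwell(.3)
o=get_obs();print(o["time_s"],o["position"],o["wrist_force"],o["gripper_width"])
c=vision.read_camera("side")
p=o["position"]
for n,q in dict(tip=[.5445,-.165,.112],bottom=p-[0,0,.0735],ringtop=p+[0,0,.0115]).items(): print(n,pix(c,q))
u,v=pix(c,p-[0,0,.05]).astype(int)
cv2.imwrite("pics/s2.png",cv2.resize(c["frame"][v-45:v+45,u-55:u+55,::-1],None,fx=6,fy=6,interpolation=cv2.INTER_CUBIC));print(u-55,v-45)
```

```text
10.2667 [ 0.54529819 -0.16609922  0.19756646] [-0.4734662  -0.86294108 -1.96564489] 0.030370887427438303
tip [345.89434423 177.810194  ]
bottom [345.87780903 174.45937619]
ringtop [347.03044892 151.27796248]
291 123
```

View pics/s2.png

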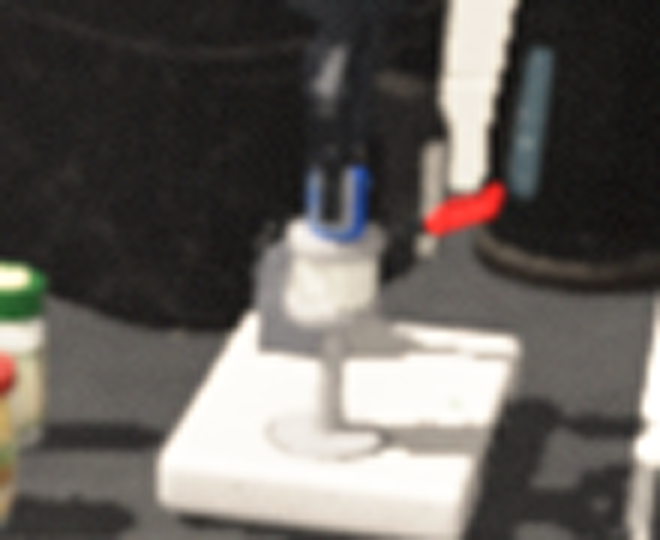

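Side crop: the drum's centre column is at about 335 and the spindle's at about 333, so under 1 mm apart, with the drum upright. Now lower in steps, watching the force.

Run:
```python
from workcell import *
from h import *
for z in(.185,.172,.158,.144,.132,.127,.125,.124,.123,.122,.121):
    bot.servo_line([.545,-.166,z],Q(),.06 if z>.13 else .03)
    o=get_obs();print(z,round(o["time_s"],2),o["position"].round(4),o["wrist_force"].round(1))
    if o["wrist_force"][2]>8 or np.hypot(*o["wrist_force"][:2])>10: break
```

```text
0.185 10.67 [ 0.5445 -0.1659  0.1843] [ 0.3 -0.  -2.5]
0.172 11.03 [ 0.5446 -0.1659  0.1714] [ 1.  -0.6 -1.4]
0.158 11.42 [ 0.5446 -0.1659  0.1574] [-0.4  0.3 -1.9]
0.144 11.8 [ 0.5447 -0.1659  0.1435] [-0.1  0.2 -0.7]
0.132 12.15 [ 0.5446 -0.1659  0.1315] [-0.2  1.7 -2.2]
0.127 12.47 [ 0.5449 -0.1659  0.1268] [-0.2 -0.  -1.7]
0.125 12.72 [ 0.545  -0.166   0.1249] [ 0.2 -0.3 -0.9]
0.124 12.97 [ 0.545 -0.166  0.124] [ 0.   0.3 -2. ]
0.123 13.22 [ 0.5452 -0.1661  0.1235] [-1.9 -0.   5.2]
0.122 13.47 [ 0.5453 -0.1661  0.1235] [-5.7  2.5 16.5]
```

Seat contact at TCP z = 0.1235, exactly 50 mm above the grasp height. Release, retreat, shut the fingers and go above the paddle, then look.

```bash
cat >> h.py <<'E'
YAW=-.035; C=np.array([.5425,-.235]); 
def mill(p): # mill frame -> world
    c,s=np.cos(YAW),np.sin(YAW);return np.array([C[0]+c*p[0]-s*p[1],C[1]+s*p[0]+c*p[1],p[2]])
def padxz(th,along=.110):
    f=.436-th;return .045-along*np.cos(f)+.006*np.sin(f), .098+along*np.sin(f)+.006*np.cos(f)
def tip_z(th,xt,hw=.011): # tip height (vertical tool, half width hw) giving dial angle th
    f=.436-th;n=np.array([np.sin(f),np.cos(f)])
    return max(.098+(.006-(xt+s*hw-.045)*n[0])/n[1] for s in(-1,1))
def theta(xt,zt):
    g=np.linspace(-.1,.75,1701);return g[np.argmin([abs(tip_z(t,xt)-zt) for t in g])]
E
python3 - <<'E'
from workcell import *
from h import *
bot.servo_line([.545,-.166,.1232],Q(),.03)
hand.move_gripper(.06,60)
print(get_obs()["wrist_force"].round(1))
bot.servo_line([.545,-.166,.245],Q(),.15)
hand.move_gripper(0.0,60)
x,z=padxz(0);p=mill([x,-.07,.25]);print(p)
bot.reach(p,Q(YAW))
bot.dwell(.3)
o=get_obs();print(o["time_s"],o["position"],o["wrist_force"].round(1),o["gripper_width"])
im=np.zeros((600,800,3),np.uint8)
c=vision.read_camera("side");print("drum top pred",pix(c,[.545,-.1655,.135]),pix(c,[.545,-.1655,.05]))
im[:300,:400]=cv2.resize(c["frame"][130:230,290:425-2,::-1],(400,300),interpolation=cv2.INTER_CUBIC)
c=vision.read_camera("top");print("top pred ring",pix(c,[.545,-.1655,.135]))
im[:300,400:]=cv2.resize(c["frame"][175:250,370:470,::-1],(400,300),interpolation=cv2.INTER_CUBIC)
c=vision.read_camera("wrist");im[300:,:480]=cv2.resize(c["frame"][...,::-1],(480,300))
print("wrist pred paddle",pix(c,mill([x,-.07,z])),"ring",pix(c,[.545,-.1655,.135]),"tips",pix(c,o["position"]-[0,0,.017]))
cv2.imwrite("pics/m1.png",im)
E
```

```text
[-0.2  0.4 -0.3]
[ 0.48790706 -0.30313136  0.25      ]
16.6083 [ 0.4883978  -0.30227871  0.25000585] [-0.1 -0.3 -0.3] 0.00024986153865880114
drum top pred [346.08128763 171.59895297] [344.96718671 193.98074909]
top pred ring [401.52243307 210.71651243]
wrist pred paddle [315.39538132 208.05932641] ring [489.87078112 264.60243203] tips [316.4800037  263.43388035]
```

View pics/m1.png

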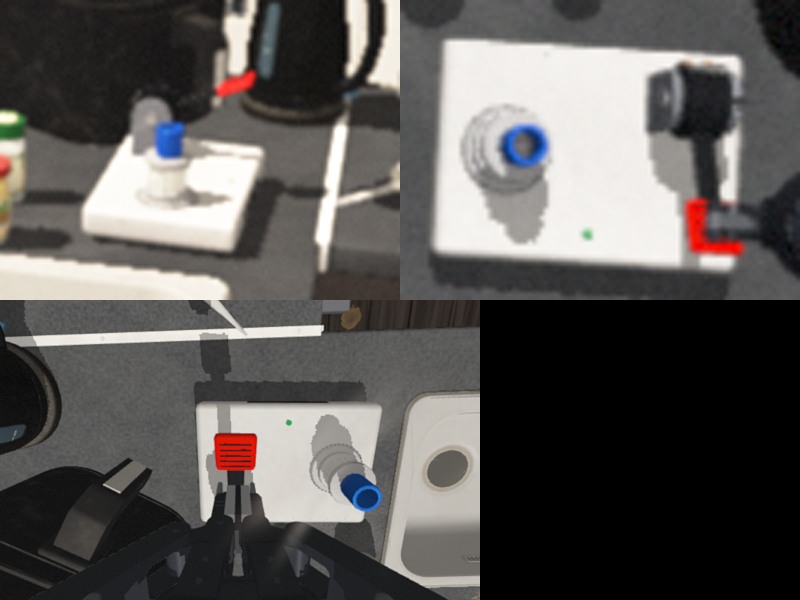

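The drum is upright on the disc. Its collar ring in the top view is at (401,211) against a prediction of (401.5,211), so it is home and free of the fingers. In the wrist view the paddle is centred at about (315,202), under the fingertip line. Now press, stepping along the arc and logging the force.

```bash
cat >> h.py <<'E'
def press(bot,get_obs,th,v=.05,dz=0.):
    x,_=padxz(th); z=tip_z(th,x)+dz
    bot.servo_line(mill([x,-.07,z+.017]),Q(YAW),v); o=get_obs()
    q=o["position"];xm=(np.array([np.cos(YAW),np.sin(YAW)])@(q[:2]-C))
    print("cmd",round(th,3),"t",round(o["time_s"],2),"est",round(theta(xm,q[2]-.017),3),q.round(4),o["wrist_force"].round(1),flush=True)
    return o
E
python3 - <<'E'
from workcell import *
from h import *
x,_=padxz(0)
bot.servo_line(mill([x,-.07,tip_z(0,x)+.017+.012]),Q(YAW),.12)
for th in np.arange(-.06,.44,.04):
    o=press(bot,get_obs,th)
    if abs(o["wrist_force"]).max()>20: break
E
```

```text
cmd -0.06 t 17.73 est -0.062 [ 0.4915 -0.3033  0.1788] [-0.8 -1.1  0.4]
cmd -0.02 t 17.98 est -0.017 [ 0.4886 -0.303   0.174 ] [ 0.1 -0.3 -0. ]
cmd 0.02 t 18.23 est 0.019 [ 0.4871 -0.3033  0.1699] [ 1.  -0.4  1.4]
cmd 0.06 t 18.48 est 0.058 [ 0.4852 -0.3033  0.1655] [1.2 0.  3.2]
cmd 0.1 t 18.73 est 0.1 [ 0.4833 -0.303   0.1608] [ 0.2 -1.1  3.4]
cmd 0.14 t 18.98 est 0.142 [ 0.4814 -0.3028  0.156 ] [ 0.2 -0.   1.7]
cmd 0.18 t 19.23 est 0.182 [ 0.4801 -0.3028  0.1513] [ 0.8 -0.6  2.5]
cmd 0.22 t 19.48 est 0.22 [ 0.479  -0.3029  0.1469] [1.  0.1 3.9]
cmd 0.26 t 19.73 est 0.257 [ 0.4781 -0.3029  0.1424] [ 0.5 -0.8  5. ]
cmd 0.3 t 19.98 est 0.298 [ 0.477  -0.3028  0.1376] [ 1.1 -0.7  5.2]
cmd 0.34 t 20.23 est 0.339 [ 0.4761 -0.3027  0.1327] [0.1 0.  3.7]
cmd 0.38 t 20.48 est 0.379 [ 0.4756 -0.3027  0.1279] [ 0.4 -0.1  4.3]
cmd 0.42 t 20.73 est 0.418 [ 0.4753 -0.3028  0.1232] [-0.2 -0.2  6.4]
```

Run:
```python
from workcell import *
from h import *
for th in [.46,.5,.53,.55,.57,.585,.60,.61]:
    o=press(bot,get_obs,th,.03)
    if abs(o["wrist_force"]).max()>16: break
bot.dwell(.3)
o=get_obs();print(o["time_s"],o["position"],o["wrist_force"].round(1))
im=np.zeros((600,800,3),np.uint8)
c=vision.read_camera("side")
im[:300,:400]=cv2.resize(c["frame"][145:205,335:415,::-1],(400,300),interpolation=cv2.INTER_CUBIC)
c=vision.read_camera("top")
im[:300,400:]=cv2.resize(c["frame"][180:240,400:480,::-1],(400,300),interpolation=cv2.INTER_CUBIC)
c=vision.read_camera("wrist");im[300:,:480]=cv2.resize(c["frame"][...,::-1],(480,300))
cv2.imwrite("pics/m2raw.png",c["frame"][...,::-1])
for n in(.55,.6,.65,.7): x,z=padxz(n,.132);print(n,"paddle end top corners",pix(c,mill([x,-.09,z])),pix(c,mill([x,-.05,z])))
u,v=pix(c,mill([.045,-.092,.131])).astype(int);print("cheek top right",u,v)
cv2.imwrite("pics/m2.png",im)
```

```text
cmd 0.46 t 21.02 est 0.456 [ 0.475  -0.3027  0.1191] [-0.7  1.2  8. ]
cmd 0.5 t 21.31 est 0.496 [ 0.475  -0.3027  0.1151] [-0.8 -0.2  6.8]
cmd 0.53 t 21.56 est 0.526 [ 0.475  -0.3027  0.1121] [-0.8 -0.9  5.8]
cmd 0.55 t 21.81 est 0.546 [ 0.4751 -0.3027  0.1101] [-0.5 -0.3  5.9]
cmd 0.57 t 22.06 est 0.566 [ 0.4752 -0.3027  0.1081] [-1.9 -0.9  5.9]
cmd 0.585 t 22.31 est 0.58 [ 0.4753 -0.3028  0.1067] [-1.8 -0.2  7.6]
cmd 0.6 t 22.56 est 0.595 [ 0.4755 -0.3028  0.1052] [-1.7 -0.   7.9]
cmd 0.61 t 22.81 est 0.605 [ 0.4755 -0.3027  0.1043] [-2.2 -0.6  7.2]
23.1083 [ 0.47554469 -0.30274253  0.104347  ] [-1.5 -0.1  7.4]
0.55 paddle end top corners [271.53712001 220.09114488] [360.60379395 220.11784691]
0.6 paddle end top corners [273.41674946 216.49790533] [358.79280761 216.52366668]
0.65 paddle end top corners [275.1615712  213.85254952] [357.11127956 213.87739415]
0.7 paddle end top corners [276.7815121  212.05405694] [355.5496967  212.07801358]
cheek top right 266 532
```

View pics/m2.png

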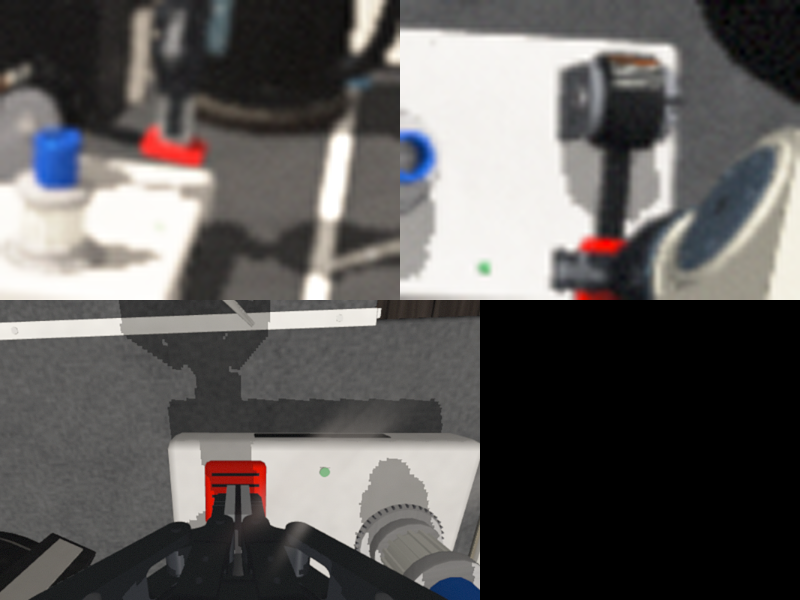

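Wrist view: the paddle's front edge is at raw row 216 and columns 273 to 355, which matches 0.60 to 0.62 (216.5 predicted for 0.60). Drum still seated. I'll cross-check the angle from the orange mark and the paddle edge numerically, with one close crop.

Run:
```python
from workcell import *
from h import *
import pickle
t0=pickle.load(open("c0.pkl","rb"))["top"];t1=vision.read_camera("top");w=vision.read_camera("wrist")
pickle.dump((t1,w),open("c2.pkl","wb"))
A=mill([.045,-.07,.129]);print("wheel top",pix(t1,A),"cheek idx",pix(t1,mill([.045,-.092,.131])),pix(t1,mill([.045,-.048,.131])))
for n,t in(("rest",t0),("now",t1)):
    h=cv2.cvtColor(t["frame"],cv2.COLOR_RGB2HSV)[185:212,435:460]
    m=cv2.inRange(h,(5,90,60),(25,255,255));ys,xs=np.nonzero(m)
    print(n,len(ys),xs.mean()+435 if len(xs) else 0,ys.mean()+185 if len(ys) else 0)
# wheel-surface pixel row for angle a from vertical towards rear(+x)
for a in np.arange(-.8,.9,.2): print(round(a,1),pix(t1,mill([.045+.031*np.sin(a),-.07,.098+.031*np.cos(a)])).round(1),end=" ")
r=cv2.cvtColor(w["frame"],cv2.COLOR_RGB2HSV);m=cv2.inRange(r,(0,150,60),(8,255,255))
ys,xs=np.nonzero(m);print("\nred",xs.min(),xs.max(),ys.min(), [int(np.nonzero(m[:,u])[0].min()) for u in range(280,352,10)])
im=np.hstack([cv2.resize(t["frame"][183:213,430:462,::-1],None,fx=12,fy=12,interpolation=cv2.INTER_NEAREST) for t in(t0,t1)])
cv2.imwrite("pics/d1.png",im)
```

```text
wheel top [446.90000985 198.94853561] cheek idx [454.24299099 199.32519781] [439.98457988 198.47939035]
rest 0 0 0
now 10 445.9 191.8
-0.8 [445.6 206.3] -0.6 [446.1 204.7] -0.4 [446.5 202.9] -0.2 [446.8 200.9] -0.0 [446.9 198.9] 0.2 [446.9 197. ] 0.4 [446.8 195.1] 0.6 [446.5 193.5] 0.8 [446.2 192.1] 
red 273 354 215 [215, 215, 215, 215, 215, 215, 215, 217]
```

View pics/d1.png

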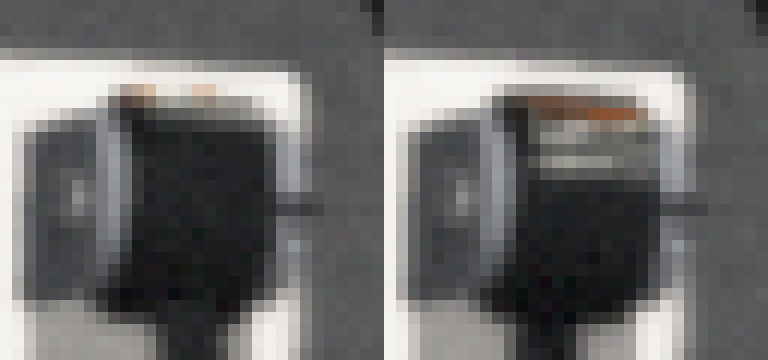

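The crop shows the orange mark now at row 192, where the rest mark stood at rest (about row 192, with the lowest white mark now at 196.5). That agrees with about 0.6 rad. The wrist edge (row 215) suggests 0.61 to 0.63, and the kinematics say 0.605. I'll press slightly further, to a middle value clear of both the click and the stop, then hand in.

Run:
```python
from workcell import *
from h import *
press(bot,get_obs,.62,.03);o=press(bot,get_obs,.628,.03)
bot.dwell(.5);o=get_obs();print(o["time_s"],o["position"].round(4),o["wrist_force"].round(1),abs(o["joint_vel"]).max())
w=vision.read_camera("wrist");m=cv2.inRange(cv2.cvtColor(w["frame"],cv2.COLOR_RGB2HSV),(0,150,60),(8,255,255))
ys,xs=np.nonzero(m);print("red top row",ys.min(),xs.min(),xs.max())
for n in(.6,.63,.66,.7): x,z=padxz(n,.132);print(n,pix(w,mill([x,-.09,z])).round(1),pix(w,mill([x,-.05,z])).round(1))
t=vision.read_camera("top");print("ring pred",pix(t,[.545,-.1655,.135]))
b=cv2.inRange(cv2.cvtColor(t["frame"],cv2.COLOR_RGB2HSV),(100,120,40),(125,255,255));b[:,:385]=0;b[:,415:]=0;b[:195]=0;b[230:]=0
print("blue box",cv2.boundingRect(b))
if 5<o["wrist_force"][2]<14: hand_in();print("handed in")
```

```text
cmd 0.62 t 23.61 est 0.614 [ 0.4756 -0.3028  0.1033] [-1.7  0.   8.3]
cmd 0.628 t 23.86 est 0.622 [ 0.4758 -0.3028  0.1026] [-3.3 -0.5  9. ]
24.3583 [ 0.4757 -0.3028  0.1026] [-2.2  0.   7.9] 0.0007549879584996925
red top row 215 273 354
0.6 [272.9 217.3] [359.3 217.4]
0.63 [274.  215.6] [358.2 215.6]
0.66 [275.1 214.2] [357.2 214.2]
0.7 [276.4 212.8] [355.9 212.8]
ring pred [401.52243307 210.71651243]
blue box (396, 206, 11, 11)
the job is handed in; nothing more can be done
handed in
```

The job is handed in at about 24.4 s of the 54 s allowed. The white, blue-collared drum is on the spindle and released, and the closed fingertips are holding the red paddle at the third click.

- **Drum:** it met the seat at TCP z 0.1235, exactly 50 mm above where I gripped it. After release the wrist force dropped to near zero. At the end the collar was still at top pixel (401,211), against a predicted (401.5,211).
- **Paddle:** I pressed it steadily through the clicks. The arm position puts the dial at about 0.62 rad. The paddle's front edge in the wrist image (row 215) gives 0.63 to 0.65. The push was a steady 8 N.
- **Checks that were less certain:** the orange mark in the top view fits about 0.6 rad, but only to roughly ±0.1, so it is weak confirmation. The force pattern repeated every 0.2 rad, but it did not pinpoint the third click exactly. Both dial angle estimates are short of the 0.72 stop.
- **Other objects:** the arm touched nothing else that I could see in the pictures, though I did not measure the bystanders again at the end.

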